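# Haze check: fit the blue filter and hold the lamp shutter half open

## Task

Set the haze lamp up for looking at the bottle on its stage: slide the blue filter from the rack down into the runners on the lamp's front until it sits fully home, and turn the swivel catch right across its top edge to lock it in. Then slide the red shutter knob against its spring to half of its travel (the red mark) and keep holding it there with the fingers: the job finishes while you are holding, as the shutter springs shut when let go. Leave the bottles, the other two filters and the other things on the bench where they are.

Things in the scene. Friction and masses are not known exactly. Their poses are not given: they have to be found in the camera images.
- lamp: Haze lamp: grey metal house on a dark base plate, flat roof 165 mm above the bench (bench at z = 0). Fixed; stands turned by up to 15 degrees, its window (its -x side) facing the robot's right, roughly world -y. Its x points back from the window, y along the window's width, z up; origin on the bench under the house's front face. Filter runners on its front, catch and red shutter knob on its roof.
- runner_seat (a point): Where the blue filter's mid point lies when fully home; lamp axes. Runners: two upright aluminium channels on the house front, open on top. Slot 10 mm wide along x for the 6 mm plate, 104 mm along y for the 100 mm plate; flared mouth 17 mm by 112 mm, its top 126 mm above the bench, floor 45 mm. A home filter stands on that floor, its plate's top edge level with the roof.
- rack: Plywood filter rack, fixed, 176 x 124 mm; origin under its middle on the bench. Three slots along its x, 62 mm apart, walls 45 mm high, slot floor 12 mm above the bench, hold the blue, amber and green filters upright in varying order, faces along the rack's x.
- blue_filter_mid (a point): Blue filter, loose, 130 to 210 g: framed glass plate 6 mm thick (its x), 100 wide (y), 120 tall, upright in the rack; blue grip on the middle of its top edge, 10 mm thick (x), 20 wide (y), from 120 to 165 mm above the underside. Point: its middle, 82.5 mm above the underside and 60 mm below the grip's middle. Lifts straight up. Either face may look to the window.
- amber_filter_mid (a point): Mid point of the amber filter, of the same make. Leave it in the rack.
- green_filter_mid (a point): Mid point of the green filter, of the same make. Leave it in the rack.
- catch (a joint): Swivel catch: 54 mm steel bar flat on the lamp roof, turning about an upright pin; stays where left, about 1.2 N on its post moves it. Value in rad: 0 = at its stop, pointing straight out across the home filter's top edge (locked); grows anticlockwise seen from above, to 2.2. Starts at 1.2 to 1.8, clear of the runners. It cannot pass over a filter that is not home.
- catch_hinge (a point): On the catch's pin axis, 197 mm above the bench; in lamp axes 36 mm behind (+x) and 40 mm to the -y side of the runner seat. When locked, the post stands 35 mm in front (lamp -x) of this point, over the filter plate and 40 mm from the filter's grip.
- catch_post (a point): Black upright post on the catch bar, to turn it by: 12 mm diameter, 35 mm from the pin axis, reaching from 174 to 205 mm above the bench. The point lies on its axis, 197 mm above the bench.
- shutter (a joint): Sprung shutter. Value in m: 0 = shut (as it starts), 0.035 = half travel, 0.070 = its stop, fully open. It slides along the lamp's +y. A spring always pulls it shut: about 3 N at the start of travel, 8 N at half, 13 N at the end.
- shutter_knob (a point): Round red shutter knob, 17 mm diameter, 171 to 206 mm above the bench; the point lies on its axis, 197 mm above the bench. Shut, it lies 56 mm behind (+x) and 32 mm to the +y side of the runner seat. It runs in a dark slot in the roof along the lamp's +y; white lines beside the slot mark shut and fully open, a red line half travel.
- stage_bottle: Closed clear bottle, 82 mm wide, 165 mm tall with its wooden stopper, on the lamp's 18 mm high stage, its middle 114 mm in front of the runner seat; origin under its middle. Leave it standing there.
- bottle_b: Closed bottle like it, standing on the bench; origin under its middle. Leave it.
- bottle_c: Closed bottle like it, standing on the bench; origin under its middle. Leave it.
- stopper_a: Wooden bottle stopper standing on its head, 33 mm wide, 38 mm tall; origin under its middle. Leave it.
- stopper_b: Another stopper, the same. Leave it.
- marker: White paint marker lying on the bench, 140 mm long; origin under its middle. Leave it.
There are look-alikes about, which are no part of the job. Leave any pink look-alike of the part that bears blue_filter_mid alone. Leave any purple look-alike of the stage_bottle alone.

How it is judged:
By the outcome, as a careful person would: the job done as asked, in the order asked, and still so for the second after the job is handed in, while the arm keeps its last pose, push and grip.
It also fails if it takes over 59 s, if anything falls off the work surface, if the arm or the gripper's body presses on something with over 40 N, if the wrist force passes 120 N, or if a joint passes its speed limit or range.

## Robot

A 6-joint arm with a two-finger parallel gripper is mounted at the origin on the work surface. World frame = base frame: x ahead of the robot, y to its left, z up, the work surface at z = 0. Lengths are in m, angles in degrees, forces in N, time in s.
With the tool pointing down it reaches from about 0.4 to 0.825 m from the base axis. Payload 7 kg.
Tool frame: the origin (TCP) lies on the centre line of the jaws, within the pads' length; the fingertips stand 11 mm ahead of it and the grasp point (between the pads) lies 8 mm behind it; z points along the fingers, y is the line along which they close (so a half turn about z gives the same grasp; the last joint's range is limited). The gripper opens to 88 mm and grips with 3 to 60 N. Pads are 19 mm wide; open, the fingers measure 130 mm over their backs; the gripper's body (78 mm by 193 mm) begins 47 mm behind the grasp point.
Start: joints at [92.137, 20.546, 0.682, 0, -70.136, -16.507], TCP at [0.168, 0.654, 0.238] pointing down, gripper open.
Joint ranges: [-176.03, 176.03], [-82.01, 121.73], [-58.28, 71.71], [-173.87, 95.51], [-174.79, -0.11], [-173.66, 173.66]. Speed limits (degrees/s): [136.94, 136.94, 172.46, 180, 180, 180].

## Interface

Orientations are given as [roll, pitch, yaw] about the fixed x, y, z axes, in that order (R = Rz(yaw) Ry(pitch) Rx(roll)).
In Python, from plant import r, capture, camera_model, job gives the robot as it stands.
- The arm moves only by the tool drive_tool, never from a script. Its argument "increments" is a list that holds one entry, the list of rows, each a list of 5 numbers: the gripper's target within -1 to 1 (fully open at 1, half-way at 0, shut at -1), then the shift along the tool's x, y, z scaled (see below), then the turn about the tool's z scaled (see below). In form: [[[gripper, tx, ty, tz, roll], ...]]. A call has 1 to 5 rows; each row is the pose to reach, as a shift and turn from the pose commanded when the call began, along the tool's axes at that moment, turning the shorter way round; what a row does not reach only later rows make up. The controller multiplies each number of a shift by 120 mm and each number of a turn by 360 degrees. A row lasts 1/8 s, in which the tool goes at most 62.5 mm and 10.7 degrees, less where a joint would pass 70% of its speed; a pose out of reach is approached as far as the arm can. A call with a number of a shift or a turn outside -1 to 1 is refused whole. A call with a gripper value outside its range is refused whole. The fingers move at their own pace and stop on an object; "squeeze" is the grip in N (left out, the last holds). Time passes only in rows, so rows that repeat a pose let the fingers close. It gives the time, the measured TCP pose, the force, the opening and the grip force at its end, in the units of the state.
- r.get_state(): the state, without advancing time (a new reading comes with each control period).
- capture(name): name is "scene" or "top" or "wrist"; returns the picture (420x560x3 uint8, red, green, blue); there is no depth.
- camera_model(name): a dict with "camera_matrix" (3x3 intrinsics, pixels), "k1" (the pictures are not rectified: a ray, as slopes to the right and down, at radius r is drawn at 1 + k1 r^2 times it, then the intrinsics apply), "rvec" (rotation vector, rad) and "tvec" (3), from world to camera coordinates, as OpenCV has them. Camera axes: x right, y down, z forward; pixel columns grow to the right and rows downward; lengths in m; the calibration is good to about 2 mm. A picture is of the moment at which its call begins: read the wrist's pose just before it. camera_model takes no time and is no camera call; for the wrist camera it gives the pose at the moment of the call.
- job.close_job(): hands the job in; it is judged then, once.
The state is a dict: "time_s": time; "joints": joint angles; "qd": joint speeds; "joint_torque": joint torques, N m; "tcp_pos": TCP position; "eef_rot": TCP orientation; "contact_force": force on the tool from outside, world axes, zero at the start; "moment": the same for the moment, N m; "gripper_width": finger opening in m; "gripper_force": force on a finger pad.
Only numpy, scipy, OpenCV 4.12 (cv2) and the standard library are available. Lean on these libraries where they do the work, as an engineer would, in place of code of your own. Each camera call takes 0.05 s, during which the arm holds its last target. There are 200 camera calls.

## Working session

There is one attempt and no reset: what is moved stays moved. The work goes in short steps, Python scripts to look and compute and a tool call to move; the robot and the scene stay as the last step left them, time stands still between calls to the robot, and variables do not carry over. Pictures are saved under pics/ and viewed, at most 12 in all, crops included, and the job is handed in when it is done.

Besides the shell and the picture viewer there is one more tool, called as name([rows], argument=value, ...), one row to a line, values as JSON. drive_tool: Moves the arm, as the interface text tells. Its arguments: {"type":"object","properties":{"increments":{"type":"array"},"squeeze":{"type":"number"}},"required":["increments"]}

```bash
mkdir -p pics; ls; python3 - <<'E'
from plant import r,capture,camera_model
import cv2,numpy as np
s=r.get_state();print(s)
for n in("scene","top"):
    im=capture(n);np.save(f"pics/{n}0.npy",im);cv2.imwrite(f"pics/{n}0.png",im[:,:,::-1])
    m=camera_model(n);print(n,m)
E
```

```text
pics
{'time_s': 0.0, 'joints': array([ 9.21379766e+01,  2.05903243e+01,  6.33789978e-01, -1.90440869e-02,
       -7.01348296e+01, -1.65073867e+01]), 'qd': array([-0.01340911,  0.06057948,  0.03168817, -0.12073341, -0.03220266,
       -0.05174721]), 'joint_torque': array([-8.07803626e-04, -5.82713842e+01,  2.93068850e+01,  6.99778005e+00,
        7.14774389e-03, -1.51418249e-04]), 'tcp_pos': array([0.16742495, 0.65342829, 0.23663871]), 'eef_rot': array([ 1.79907315e+02, -8.79762036e-03, -1.43758886e+01]), 'contact_force': array([-0.79625061,  0.7093332 , -1.05647166]), 'moment': array([-0.00847929, -0.0072662 , -0.03272583]), 'gripper_force': 0.0, 'gripper_width': 0.08778771130220307}
scene {'camera_matrix': array([[405.11364466,   0.        , 282.22204874],
       [  0.        , 405.11364466, 209.07720467],
       [  0.        ,   0.        ,   1.        ]]), 'k1': -0.02952482745307984, 'rvec': array([ 1.3927007 ,  2.33040557, -0.74719704]), 'tvec': array([ 0.285752  , -0.27648986,  1.37640198])}
top {'camera_matrix': array([[443.33802666,   0.        , 279.32445662],
       [  0.        , 443.33802666, 206.83008793],
       [  0.        ,   0.        ,   1.        ]]), 'k1': 0.0068487086054483315, 'rvec': array([ 2.15641951, -2.10199081,  0.195741  ]), 'tvec': array([-0.06515327,  0.54449913,  0.97225567])}
```

View pics/scene0.png

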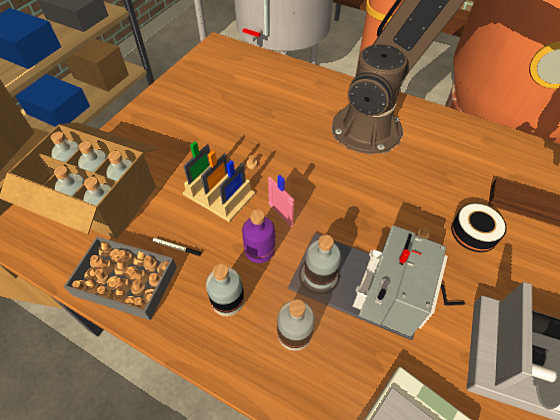

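View pics/top0.png

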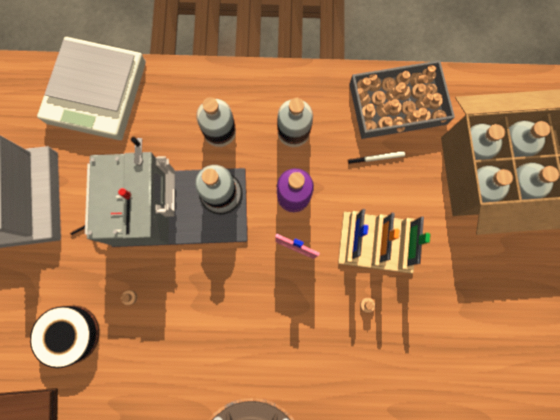

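Scene: the blue filter's grip is at about scene (231,168) / top (363,230), in the rack's slot nearest the lamp. What could be taken for it is the pink-plated one with a blue grip (scene (281,184), top (298,244)), and the amber and green filters (top (396,234), (426,238)). The lamp has its red knob at top (122,192) and scene (404,257), and the black post at scene (381,294). I'll check these in one crop.

```bash
cat > h.py <<'E'
import numpy as np,cv2
from plant import r,capture,camera_model
def ray(m,uv):
    K=m["camera_matrix"];k=m["k1"]
    p=cv2.undistortPoints(np.array([[uv]],float),K,np.array([k,0,0,0.]))[0,0]
    R=cv2.Rodrigues(m["rvec"])[0];return -R.T@m["tvec"],R.T@np.array([p[0],p[1],1.])
def onz(m,uv,z):
    c,d=ray(m,uv);return c+d*(z-c[2])/d[2]
def tri(ms,uvs):
    A=0;b=0
    for m,uv in zip(ms,uvs):
        c,d=ray(m,uv);d=d/np.linalg.norm(d);P=np.eye(3)-np.outer(d,d);A=A+P;b=b+P@c
    return np.linalg.solve(A,b)
def proj(m,X):
    return cv2.projectPoints(np.array([X],float),m["rvec"],m["tvec"],m["camera_matrix"],np.array([m["k1"],0,0,0.]))[0][0,0]
def blobs(im,lo,hi,amin=4):
    h=cv2.cvtColor(im,cv2.COLOR_RGB2HSV);mk=cv2.inRange(h,np.array(lo),np.array(hi))
    n,l,st,ce=cv2.connectedComponentsWithStats(mk)
    return [(ce[i].round(1),st[i].tolist()) for i in range(1,n) if st[i][4]>=amin]
E
python3 - <<'E'
from h import *
T=np.load("pics/top0.npy");S=np.load("pics/scene0.npy")
def c(im,x,y,w,h,f):return cv2.resize(im[y:y+h,x:x+w],None,fx=f,fy=f,interpolation=cv2.INTER_CUBIC)
a=c(T,75,130,110,130,4.5)[:300*2];b=c(T,270,200,170,85,1.8);d=c(S,175,130,130,100,2.35)
out=np.zeros((600,800,3),np.uint8)
out[:585,:495]=a;out[:153,495:800]=b[:153,:305];out[160:395,495:800]=d[:235,:305]
e=c(S,350,220,100,70,3.05);out[400:600,495:800]=c(S,355,225,95,110,3.05)[:200,:290].repeat(1,0)[:200] if 0 else cv2.resize(S[225:335,355:450],(305,200))
cv2.imwrite("pics/crop0.png",out[:,:,::-1])
for n,im in(("T",T),("S",S)):
    print(n,"blue",blobs(im,(112,150,60),(128,255,255)))
    print(n,"red",[b for b in blobs(im,(0,200,120),(5,255,255)) if b[1][4]<200], "red2",[b for b in blobs(im,(175,180,120),(180,255,255)) if b[1][4]<200])
E
```

```text
T blue [(array([359.1, 232.9]), [354, 219, 14, 32, 160]), (array([297.7, 242.6]), [294, 239, 9, 8, 53])]
T red [(array([122.5, 192.2]), [119, 190, 8, 6, 32])] red2 []
S blue [(array([230. , 168.6]), [226, 161, 9, 17, 105]), (array([233.2, 185.7]), [225, 172, 18, 28, 213]), (array([280.5, 182.6]), [278, 175, 6, 16, 80])]
S red [(array([251.2,  32.2]), [243, 29, 17, 8, 68]), (array([404.2, 255.7]), [400, 249, 10, 14, 88]), (array([416.4, 252.2]), [412, 251, 9, 4, 10])] red2 []
```

View pics/crop0.png

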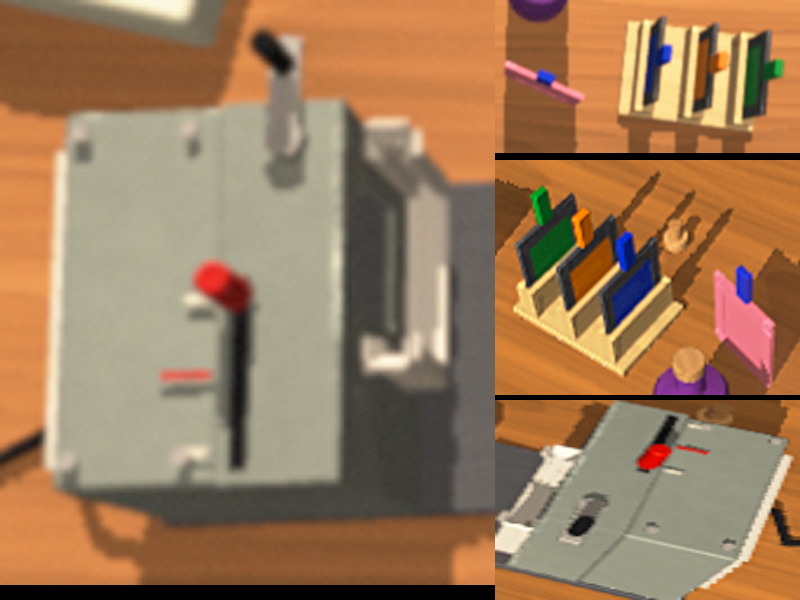

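The crop confirms it. The blue framed plate stands in the rack slot nearest the lamp (top about (357,232)), and the pink one is the decoy. The post points away from the robot at top (136,141), the hinge is near (138,162), and the slot and red mark are on the roof. Next I'll get coarse positions.

```bash
python3 - <<'E'
from h import *
T=np.load("pics/top0.npy");S=np.load("pics/scene0.npy");mt=camera_model("top");ms=camera_model("scene")
C=lambda x,y:(75+(x-2)/4.5,130+(y-2)/4.5)
print("slot ends",onz(mt,C(238,318),.165),onz(mt,C(238,468),.165))
print("roof corners",[onz(mt,C(*p),.165).round(4) for p in((345,103),(341,482),(68,115),(52,488))])
print("red mark",onz(mt,C(186,376),.165),"white",onz(mt,C(190,457),.165),onz(mt,C(198,299),.165))
print("knob top",onz(mt,C(212,278),.206),"tri mid",tri([mt,ms],[(122.5,192.2),(404.2,255.7)]))
print("hinge",onz(mt,C(287,143),.170),"post top",onz(mt,C(266,44),.205))
# grip
h=cv2.cvtColor(T,cv2.COLOR_RGB2HSV);print("blue blobs bright",blobs(T,(112,150,150),(128,255,255)))
print("grip top guess",onz(mt,(364,230),.177), "tri",tri([mt,ms],[(362.5,230.5),(230,168.6)]))
# rack mask
hs=cv2.inRange(h,np.array((15,50,150)),np.array((30,200,255)));hs[:, :335]=0;hs[:,425:]=0;hs[:205]=0;hs[280:]=0
hs=cv2.morphologyEx(hs,cv2.MORPH_CLOSE,np.ones((15,15)))
n,l,st,ce=cv2.connectedComponentsWithStats(hs);i=1+np.argmax(st[1:,4]);pts=np.argwhere(l==i)[:,::-1].astype(np.float32)
b=cv2.boxPoints(cv2.minAreaRect(pts));print(st[i]);B=np.array([onz(mt,p,.04) for p in b]);print(B.round(3),[np.linalg.norm(B[k]-B[k-1]).round(3) for k in range(4)])
w=camera_model("wrist");R=cv2.Rodrigues(w["rvec"])[0];print("cam",-R.T@w["tvec"],"axes",R.round(3))
print(r.get_state()["time_s"])
E
```

```text
slot ends [0.53057261 0.25871219 0.165     ] [0.46241987 0.25284181 0.165     ]
roof corners [array([0.6329, 0.2181, 0.165 ]), array([0.4573, 0.2065, 0.165 ]), array([0.6237, 0.3449, 0.165 ]), array([0.4514, 0.3346, 0.165 ])]
red mark [0.50339483 0.27974506 0.165     ] white [0.46680978 0.27463754 0.165     ] [0.53886082 0.27752942 0.165     ]
knob top [0.54022029 0.25724086 0.206     ] tri mid [0.54219621 0.26185443 0.18824575]
hinge [0.61167503 0.24163224 0.17      ] post top [0.64698162 0.24306813 0.205     ]
blue blobs bright [(array([364.9, 229.5]), [363, 226, 5, 8, 30]), (array([298. , 242.1]), [294, 239, 9, 7, 42])]
grip top guess [ 0.48028475 -0.22093202  0.177     ] tri [ 0.48286063 -0.2232865   0.14936002]
[ 338  210   87   64 3920]
[[ 0.421 -0.184  0.04 ]
 [ 0.547 -0.2    0.04 ]
 [ 0.527 -0.394  0.04 ]
 [ 0.401 -0.374  0.04 ]] [np.float64(0.191), np.float64(0.128), np.float64(0.195), np.float64(0.127)]
cam [0.23957304 0.63556968 0.38321024] axes [[-0.248 -0.969  0.002]
 [-0.932  0.239  0.272]
 [-0.264  0.066 -0.962]]
0.1
```

drive_tool([
  [[1,0.25,0.25,-0.5,-0.03],[1,0.5,0.5,-1,-0.04],[1,0.5,0.5,-1,-0.04]],
])

```text
time_s: 0.48
tcp_pos: [0.2119, 0.5803, 0.3616]
eef_rot: [-179.7, -0.1, 0.0]
contact_force: [0.3, 1.4, 0.3]
gripper_width: 0.0875
gripper_force: 0.0
```

drive_tool([
  [[1,0.25,0.3,0,0],[1,0.5,0.6,0,0],[1,0.75,0.92,0,0]],
])

```text
time_s: 0.85
tcp_pos: [0.3012, 0.4693, 0.3567]
eef_rot: [179.9, 0.0, 0.0]
contact_force: [0.7, 0.6, -0.0]
gripper_width: 0.0874
gripper_force: 0.0
```

drive_tool([
  [[1,0.25,0.3,0,0],[1,0.5,0.6,0,0],[1,0.75,0.92,0,0]],
])

```text
time_s: 1.23
tcp_pos: [0.3914, 0.3589, 0.3568]
eef_rot: [180.0, 0.0, 0.0]
contact_force: [0.7, 0.3, 0.5]
gripper_width: 0.0874
gripper_force: 0.0
```

drive_tool([
  [[1,0.25,0.3,0,0],[1,0.5,0.6,0,0],[1,0.75,0.92,0,0],[1,0.75,0.92,0,0]],
])

```text
time_s: 1.72
tcp_pos: [0.4821, 0.2475, 0.3566]
eef_rot: [179.9, 0.1, -0.2]
contact_force: [0.0, 0.8, -0.7]
gripper_width: 0.0874
gripper_force: 0.0
```

```bash
python3 - <<'E'
from h import *
import pickle
s=r.get_state();m=camera_model("wrist");im=capture("wrist");print(s["time_s"],s["tcp_pos"],s["eef_rot"],s["qd"].round(2),s["joints"].round(1))
cv2.imwrite("pics/w1.png",im[:,:,::-1]);pickle.dump((im,m),open("pics/w1.pkl","wb"));print(m["camera_matrix"])
E
```

```text
1.725 [0.48205468 0.24748639 0.35664265] [ 1.79928161e+02  7.10895186e-02 -2.12112908e-01] [ 2.88 -0.36 -0.2  -0.59  0.22 -2.39] [ 47.9   4.8  -4.5  -0.  -80.8  41.9]
[[304.25755562   0.         275.29411707]
 [  0.         304.25755562 216.03707581]
 [  0.           0.           1.        ]]
```

View pics/w1.png

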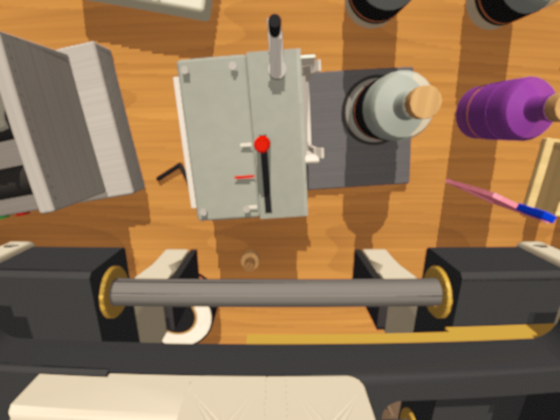

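The wrist view shows the knob at (262,144), the slot running down to (267,212), the red mark at (244,178), the roof's front edge from (300,50) to (306,216), the catch with its post top at (275,20) and pin near (277,72), and runner parts at (312,62) and (315,154).

```bash
python3 - <<'E'
from h import *
import pickle
im,m=pickle.load(open("pics/w1.pkl","rb"))
print(blobs(im,(0,200,120),(5,255,255)))
big=cv2.resize(im[5:225,165:335],None,fx=3.5,fy=3.5,interpolation=cv2.INTER_CUBIC)[:600*2]
cv2.imwrite("pics/w1c.png",cv2.resize(im[15:225,170:340],None,fx=2.85,fy=2.85,interpolation=cv2.INTER_CUBIC)[:,:,::-1])
g=cv2.cvtColor(im,cv2.COLOR_RGB2GRAY)
# dark slot centre line
pts=[]
for v in range(158,210,4):
    row=g[v,255:280].astype(float);w=np.clip(90-row,0,None);pts.append((255+(w*np.arange(25)).sum()/w.sum(),v))
P=np.array([onz(m,p,.165)[:2] for p in pts]);print(np.c_[np.array(pts)[:,0],P].round(4)[::3])
d=np.polyfit(P[:,0],P[:,1],1);print("slot dy/dx deg",np.degrees(np.arctan(d[0])))
# roof front edge
pts=[]
for v in range(165,212,4):
    row=g[v,295:315].astype(float);k=np.argmin(np.diff(row));pts.append((295+k+.5,v))
P=np.array([onz(m,p,.165)[:2] for p in pts]);d=np.polyfit(P[:,0],P[:,1],1);print("front edge",P[[0,-1]],np.degrees(np.arctan(d[0])))
E
```

```text
[(array([261.7, 143.8]), [255, 136, 14, 17, 181]), (array([ 21. , 213.8]), [17, 213, 10, 3, 13])]
[[2.639294e+02 5.270000e-01 2.595000e-01]
 [2.648952e+02 5.138000e-01 2.586000e-01]
 [2.657270e+02 5.004000e-01 2.579000e-01]
 [2.664345e+02 4.867000e-01 2.572000e-01]
 [2.677746e+02 4.727000e-01 2.559000e-01]]
slot dy/dx deg 3.6992261807631985
front edge [[0.51917632 0.21371023]
 [0.46894615 0.21028226]] 3.653852568157094
```

View pics/w1c.png

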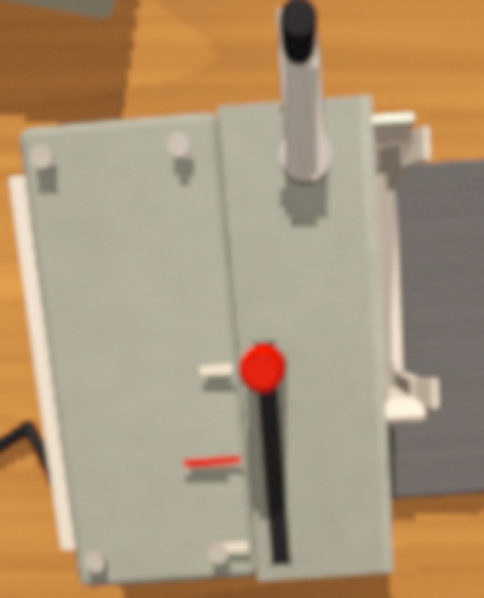

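```bash
python3 - <<'E'
from h import *
import pickle
im,m=pickle.load(open("pics/w1.pkl","rb"))
C=lambda x,y:(170+x/2.85-.3,15+y/2.85-.3)
a=np.radians(93.7);X=np.array([np.cos(a),np.sin(a)]);Y=np.array([-X[1],X[0]])
k=onz(m,(261.7,143.6),.204)[:2];print("knob",k,"seat",k-.056*X-.032*Y)
h=onz(m,C(305,163),.172)[:2];p=onz(m,C(298,22),.205)[:2];print("hinge",h,"seat",h-.036*X+.040*Y,"post",p,np.linalg.norm(p-h),np.degrees(np.arctan2(*(p-h)[::-1])))
w,rd,w2=[onz(m,C(*q),.165)[:2] for q in((216,371),(212,462),(236,547))]
print("marks",w,rd,w2,"in Y:",(rd-w)@Y,(w2-w)@Y,"knob along",(k-w)@Y)
# runner mouth outer
for q in((395,118),(432,142),(437,392),(405,412)):print(onz(m,C(*q),.126)[:2])
E
```

```text
knob [0.54409805 0.26010288] seat [0.57964516 0.20628464]
hinge [0.61379896 0.2453175 ] seat [0.5762055  0.20681124] post [0.64926293 0.24758486] 0.035536377357366145 3.6581833041337717
marks [0.54120356 0.27939005] [0.50633185 0.28194633] [0.47199898 0.27334824] in Y: 0.034634059703831266 0.06945022197411763 knob along -0.001643811828954133
[0.63864347 0.20904105]
[0.6297169  0.19398126]
[0.53033218 0.1887132 ]
[0.52185132 0.20222085]
```

drive_tool([
  [[-0.1,-0.06,0.5,0,0],[-0.1,-0.13,0.97,0,0]],
])

```text
time_s: 2.02
tcp_pos: [0.4646, 0.1331, 0.3568]
eef_rot: [180.0, 0.1, 0.1]
contact_force: [3.1, -0.9, 0.2]
gripper_width: 0.0728
gripper_force: 0.0
```

drive_tool([
  [[-0.1,-0.06,0.5,0,0],[-0.1,-0.13,0.97,0,0]],
])

```text
time_s: 2.28
tcp_pos: [0.449, 0.0163, 0.3574]
eef_rot: [-180.0, 0.0, 0.1]
contact_force: [1.0, 0.2, 0.2]
gripper_width: 0.0529
gripper_force: 0.0
```

drive_tool([
  [[-0.1,-0.06,0.5,0,0],[-0.1,-0.13,0.97,0,0]],
])

```text
time_s: 2.52
tcp_pos: [0.4337, -0.1001, 0.3575]
eef_rot: [-180.0, -0.0, 0.1]
contact_force: [1.7, 0.6, -0.3]
gripper_width: 0.0402
gripper_force: 0.0
```

drive_tool([
  [[-0.1,-0.06,0.5,0,0],[-0.1,-0.13,0.97,0,0.017],[-0.1,-0.13,0.97,0,0.017]],
])

```text
time_s: 2.9
tcp_pos: [0.418, -0.218, 0.3569]
eef_rot: [180.0, 0.1, -6.4]
contact_force: [-0.3, 0.7, -0.5]
gripper_width: 0.0396
gripper_force: 0.0
```

```bash
python3 - <<'E'
from h import *
import pickle
s=r.get_state();m=camera_model("wrist");im=capture("wrist");print(s["time_s"],s["tcp_pos"],s["eef_rot"],s["qd"].round(2),s["joints"].round(1))
cv2.imwrite("pics/w2.png",im[:,:,::-1]);pickle.dump((im,m),open("pics/w2.pkl","wb"))
print(blobs(im,(112,150,60),(128,255,255)), blobs(im,(112,150,150),(128,255,255)))
E
```

```text
2.9 [ 0.41795188 -0.21804867  0.35686998] [ 1.79997329e+02  8.29900849e-02 -6.43138337e+00] [ 4.08 -0.85 -0.65 -0.7   0.04 -0.56] [ -3.5  -2.5 -11.9  -0.  -80.7  87.1]
[(array([271.6, 136.3]), [268, 127, 8, 20, 113]), (array([162.8, 173.8]), [150, 167, 26, 14, 243])] [(array([271.6, 136.3]), [268, 127, 8, 19, 112]), (array([160.9, 173.4]), [150, 167, 26, 14, 195])]
```

View pics/w2.png

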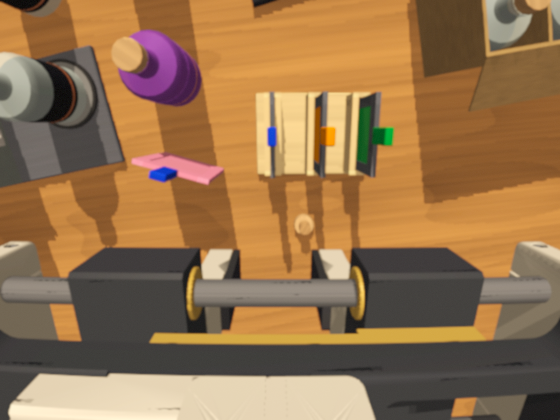

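The wrist view over the rack shows the blue grip at (272,136) and its plate edge-on, nearly vertical in the picture. The pink decoy is at (178,168), well clear.

```bash
python3 - <<'E'
from h import *
import pickle
im,m=pickle.load(open("pics/w2.pkl","rb"));s=r.get_state()
g=onz(m,(271.6,136.3),.175);print("grip",g)
gray=cv2.cvtColor(im,cv2.COLOR_RGB2GRAY).astype(float)
pts=[]
for v in list(range(98,126,3))+list(range(150,172,3)):
    row=gray[v,262:284];w=np.clip(110-row,0,None);
    if w.sum()>50: pts.append((262+(w*np.arange(22)).sum()/w.sum(),v))
pts=np.array(pts);print(pts.round(1).tolist())
P=np.array([onz(m,p,.132)[:2] for p in pts]);f=np.polyfit(P[:,0],P[:,1],1);print(P[[0,-1]],"plate dir deg",np.degrees(np.arctan(f[0])),"y at grip x",np.polyval(f,g[0]),np.mean(P,0))
yaw=np.radians(s["eef_rot"][2]);d=g[:2]-s["tcp_pos"][:2]
print("tool dx,dy mm",1e3*(d@[np.cos(yaw),np.sin(yaw)]),1e3*(d@[np.sin(yaw),-np.cos(yaw)]))
E
```

```text
grip [ 0.48616089 -0.22175424  0.175     ]
[[272.3, 150.0], [272.4, 153.0], [272.4, 156.0], [272.6, 159.0], [272.7, 162.0], [272.8, 165.0], [273.0, 168.0], [273.0, 171.0]]
[[ 0.46940556 -0.22019196]
 [ 0.44430676 -0.21813678]] plate dir deg -4.514832115369411 y at grip x -0.2214517273659841 [ 0.45691854 -0.21914269]
tool dx,dy mm 67.94933878762036 -2.2645458213882383
```

drive_tool([
  [[-0.1,0.4,-0.019,0.2,-0.0025],[-0.1,0.567,-0.019,0.6,-0.0025],[-0.1,0.567,-0.019,0.92,-0.0025],[-0.1,0.567,-0.019,0.92,-0.0025]],
])

```text
time_s: 3.45
tcp_pos: [0.4855, -0.2187, 0.2443]
eef_rot: [-180.0, 0.4, -5.0]
contact_force: [-0.4, 0.6, -0.3]
gripper_width: 0.0391
gripper_force: 0.0
```

```bash
python3 - <<'E'
from h import *
import pickle
s=r.get_state();m=camera_model("wrist");im=capture("wrist")
pickle.dump((im,m),open("pics/w3.pkl","wb"));b=blobs(im,(112,150,60),(128,255,255),20);print(b,s["tcp_pos"],s["eef_rot"])
for q in b:print(onz(m,q[0],.165))
cv2.imwrite("pics/w3.png",im[:,:,::-1])
E
```

```text
[(array([279.9, 225. ]), [275, 206, 11, 39, 368])] [ 0.48552965 -0.2186506   0.24430203] [-179.96218497    0.36771078   -5.04645574]
[ 0.48809977 -0.22233067  0.165     ]
```

View pics/w3.png

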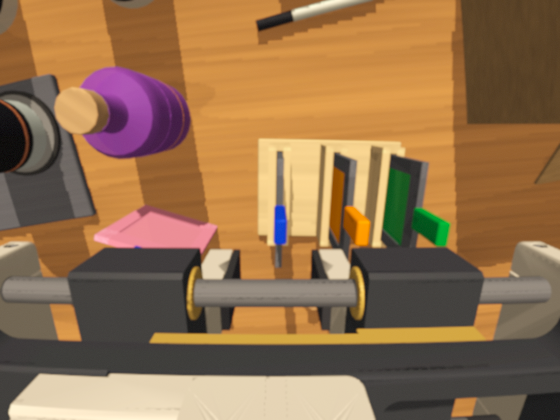

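The grip sits between the fingers at (280,225), about 3 mm off centre. I'll correct that, lower and close.

drive_tool([
  [[-0.1,0,0.025,0.3,0],[-0.1,0,0.025,0.6,0],[-0.1,0,0.025,0.785,0],[-0.1,0,0.025,0.785,0]],
])

```text
time_s: 4.0
tcp_pos: [0.4869, -0.2232, 0.1539]
eef_rot: [180.0, -0.0, -5.1]
contact_force: [0.2, -0.4, 0.8]
gripper_width: 0.0396
gripper_force: 0.0
```

drive_tool([
  [[-1,0,0,0,0],[-1,0,0,0,0],[-1,0,0,0,0],[-1,0,0,0,0],[-1,0,0,0,0]],
], squeeze=35)

```text
time_s: 4.62
tcp_pos: [0.4868, -0.2235, 0.1536]
eef_rot: [-180.0, -0.1, -5.2]
contact_force: [-0.4, 4.1, 6.4]
gripper_width: 0.0097
gripper_force: 35.0
```

drive_tool([
  [[-1,0,0,-0.05,0],[-1,0,0,-0.15,0],[-1,0,0,-0.3,0],[-1,0,0,-0.5,0],[-1,0,0,-0.5,0]],
])

```text
time_s: 5.25
tcp_pos: [0.4876, -0.2244, 0.2155]
eef_rot: [179.9, -0.2, -5.2]
contact_force: [0.3, -0.2, -1.3]
gripper_width: 0.01
gripper_force: 35.0
```

drive_tool([
  [[-1,0,0,-0.4,0],[-1,0,0,-0.8,0],[-1,0,0,-1,0]],
])

```text
time_s: 5.62
tcp_pos: [0.4868, -0.2243, 0.3355]
eef_rot: [179.9, -0.2, -5.2]
contact_force: [0.1, 0.3, -3.0]
gripper_width: 0.0098
gripper_force: 35.0
```

drive_tool([
  [[-1,0,0,-0.2,-0.012],[-1,0,0,-0.4,-0.0247],[-1,0,0,-0.4,-0.0247]],
])

```text
time_s: 6.0
tcp_pos: [0.4868, -0.2242, 0.3823]
eef_rot: [179.9, -0.1, 3.7]
contact_force: [-0.9, -0.8, -2.7]
gripper_width: 0.0098
gripper_force: 35.0
```

drive_tool([
  [[-1,0.06,-0.25,0,0],[-1,0.15,-0.55,0,0],[-1,0.246,-0.884,0,0]],
])

```text
time_s: 6.38
tcp_pos: [0.5085, -0.1153, 0.3793]
eef_rot: [-180.0, 0.1, 3.5]
contact_force: [0.5, 0.4, -1.5]
gripper_width: 0.0097
gripper_force: 35.0
```

drive_tool([
  [[-1,0.06,-0.25,0,0],[-1,0.15,-0.55,0,0],[-1,0.246,-0.884,0,0]],
])

```text
time_s: 6.75
tcp_pos: [0.5312, -0.0074, 0.3794]
eef_rot: [180.0, 0.1, 3.6]
contact_force: [1.2, -0.5, -2.2]
gripper_width: 0.0096
gripper_force: 35.0
```

drive_tool([
  [[-1,0.06,-0.25,0,0],[-1,0.15,-0.55,0,0],[-1,0.246,-0.884,0,0]],
])

```text
time_s: 7.12
tcp_pos: [0.5539, 0.1003, 0.3794]
eef_rot: [180.0, 0.1, 3.6]
contact_force: [0.1, -0.2, -1.6]
gripper_width: 0.0096
gripper_force: 35.0
```

drive_tool([
  [[-1,0.08,-0.3,0,0],[-1,0.16,-0.6,0,0],[-1,0.246,-0.884,0,0],[-1,0.246,-0.884,0,0],[-1,0.246,-0.884,0,0]],
])

```text
time_s: 7.75
tcp_pos: [0.5765, 0.207, 0.3796]
eef_rot: [179.9, 0.1, 3.7]
contact_force: [-0.6, -0.3, -1.7]
gripper_width: 0.01
gripper_force: 35.0
```

```bash
python3 - <<'E'
from h import *
import pickle
s=r.get_state();print(s)
m={};I={}
for n in("scene","top","wrist"):
    m[n]=camera_model(n);I[n]=capture(n)
pickle.dump((I,m,s),open("pics/w4.pkl","wb"))
out=np.zeros((600,800,3),np.uint8)
u,v=proj(m["top"],s["tcp_pos"]).astype(int);a=I["top"][max(v-55,0):v+95,max(u-80,0):u+70];a=cv2.resize(a,(400,400));out[:400,:400]=a;print("top",u,v)
u,v=proj(m["scene"],s["tcp_pos"]).astype(int);a=I["scene"][max(v-50,0):v+100,max(u-75,0):u+75];out[:400,400:]=cv2.resize(a,(400,400));print("scene",u,v)
out[400:,:500]=I["wrist"][60:260,30:530]
cv2.imwrite("pics/c4.png",out[:,:,::-1])
E
```

```text
{'time_s': 7.75, 'joints': array([ 3.79935515e+01,  1.15853987e+01,  6.44690546e+00, -3.10375881e-03,
       -8.49911360e+01,  5.56725549e+01]), 'qd': array([-0.67582273, -0.97258019,  0.30846606,  0.03567477, -0.21887816,
        0.36355334]), 'joint_torque': array([ 6.36640023e-01, -4.76359499e+01,  3.18541682e+01,  7.56255537e+00,
        1.25701684e-01, -3.27971159e-02]), 'tcp_pos': array([0.57649958, 0.20695519, 0.37957125]), 'eef_rot': array([1.79929452e+02, 1.08794786e-01, 3.66576496e+00]), 'contact_force': array([-0.5511485 , -0.26770595, -1.65494219]), 'moment': array([-0.09877982, -0.02103188,  0.01752506]), 'gripper_force': 34.98505175113678, 'gripper_width': 0.009996226451445113}
top 117 146
scene 395 204
```

View pics/c4.png

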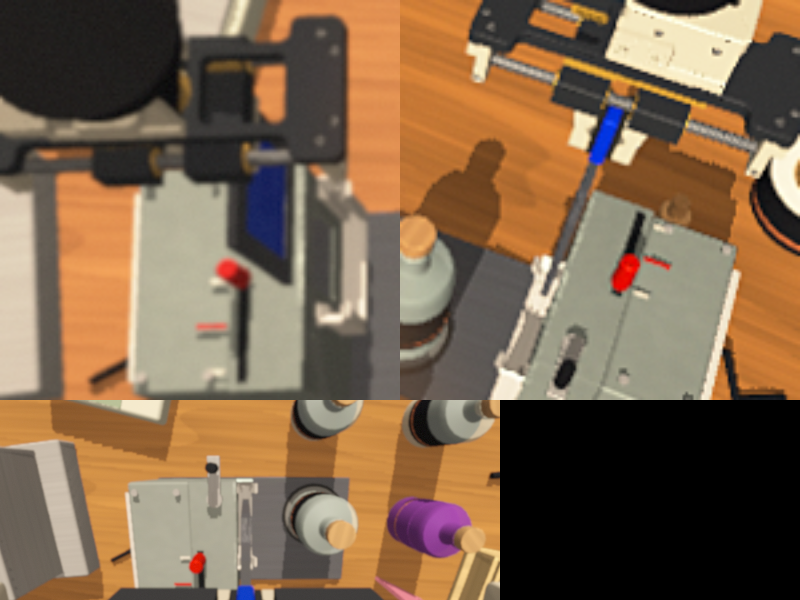

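The filter is held above the runners, and the plate lines up with them in the wrist view (about (275,150)). I'll lower to just above the mouth and compare plate and mouth.

drive_tool([
  [[-1,0.012,0,0.3,0],[-1,0.012,0,0.6,0],[-1,0.012,0,0.76,0],[-1,0.012,0,0.76,0],[-1,0.012,0,0.76,0]],
])

```text
time_s: 8.52
tcp_pos: [0.5789, 0.2071, 0.2912]
eef_rot: [-180.0, -0.1, 3.7]
contact_force: [-0.4, -0.1, -1.6]
gripper_width: 0.01
gripper_force: 35.0
```

```bash
python3 - <<'E'
from h import *
import pickle
s=r.get_state();print(s["tcp_pos"],s["eef_rot"])
m={};I={}
for n in("scene","wrist","top"):
    m[n]=camera_model(n);I[n]=capture(n)
pickle.dump((I,m,s),open("pics/w5.pkl","wb"))
out=np.zeros((600,800,3),np.uint8)
u,v=proj(m["wrist"],[.63,.205,.13]).astype(int);print(u,v)
a=I["wrist"][max(v-50,0):max(v-50,0)+200,u-65:u+65];out[:600,:390]=cv2.resize(a,(390,600),interpolation=cv2.INTER_CUBIC);print("w off",u-65,max(v-50,0))
u,v=proj(m["scene"],[.58,.205,.14]).astype(int);a=I["scene"][v-70:v+80,u-50:u+50];out[:600,400:]=cv2.resize(a,(400,600),interpolation=cv2.INTER_CUBIC);print("s off",u-50,v-70)
cv2.imwrite("pics/c5.png",out[:,:,::-1])
E
```

```text
[0.57885186 0.20712314 0.29117187] [-1.79969127e+02 -1.02335540e-01  3.67490240e+00]
280 155
w off 215 105
s off 319 198
```

View pics/c5.png

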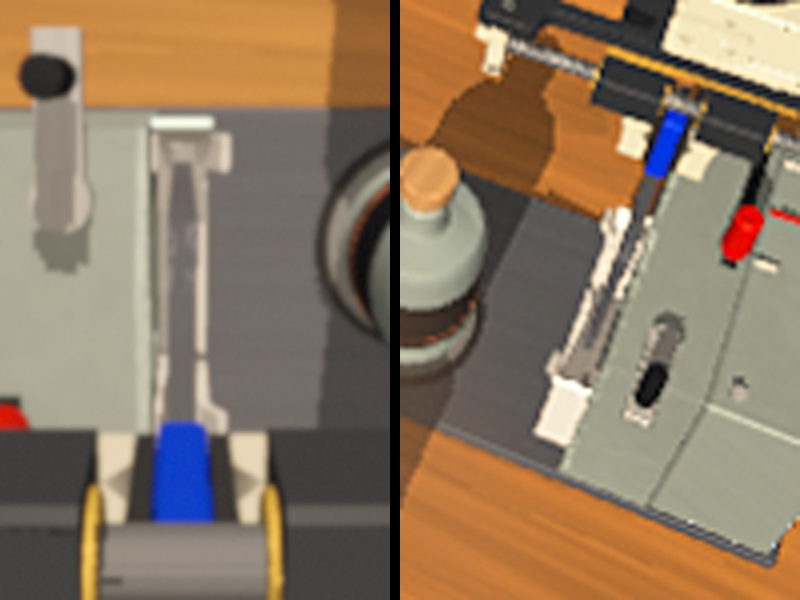

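In the wrist view the plate runs edge-on between the runner rails (crop columns 165–198, plate about 182), so it is centred. Inserting gently.

drive_tool([
  [[-1,0,0,0.1,0],[-1,0,0,0.18,0],[-1,0,0,0.25,0],[-1,0,0,0.32,0],[-1,0,0,0.32,0]],
])

```text
time_s: 9.3
tcp_pos: [0.5782, 0.2073, 0.2505]
eef_rot: [180.0, 0.0, 3.7]
contact_force: [0.3, 0.0, -1.6]
gripper_width: 0.01
gripper_force: 35.0
```

drive_tool([
  [[-1,0,0,0.06,0],[-1,0,0,0.12,0],[-1,0,0,0.18,0],[-1,0,0,0.24,0],[-1,0,0,0.24,0]],
])

```text
time_s: 9.93
tcp_pos: [0.5782, 0.2073, 0.2219]
eef_rot: [180.0, 0.0, 3.7]
contact_force: [-0.2, -0.9, -0.7]
gripper_width: 0.0099
gripper_force: 35.0
```

Going well. TCP should read about 0.1866 when the filter is home.

drive_tool([
  [[-1,0,0,0.07,0],[-1,0,0,0.14,0],[-1,0,0,0.21,0],[-1,0,0,0.26,0],[-1,0,0,0.26,0]],
])

```text
time_s: 10.55
tcp_pos: [0.5782, 0.2073, 0.1908]
eef_rot: [180.0, 0.0, 3.7]
contact_force: [-0.4, -0.7, -0.9]
gripper_width: 0.0099
gripper_force: 35.0
```

drive_tool([
  [[-1,0,0,0.02,0],[-1,0,0,0.04,0],[-1,0,0,0.05,0],[-1,0,0,0.05,0]],
])

```text
time_s: 11.05
tcp_pos: [0.5784, 0.2074, 0.1867]
eef_rot: [-180.0, -0.1, 3.7]
contact_force: [-3.2, -0.4, 5.9]
gripper_width: 0.0101
gripper_force: 35.0
```

Home height confirmed, with floor contact at 0.1867. Release and rise.

drive_tool([
  [[-0.1,0,0,-0.03,0],[-0.1,0,0,-0.03,0],[-0.1,0,0,-0.03,0],[-0.1,0,0,-0.03,0]],
], squeeze=6)

```text
time_s: 11.55
tcp_pos: [0.5782, 0.2073, 0.1888]
eef_rot: [180.0, 0.0, 3.7]
contact_force: [0.3, -1.0, -0.1]
gripper_width: 0.0382
gripper_force: 0.0
```

drive_tool([
  [[-0.1,0,0,-0.2,0],[-0.1,0,0,-0.5,0],[-0.1,0.2,-0.1,-0.6,0],[-0.1,0.62,-0.3,-0.6,0],[-0.1,0.62,-0.3,-0.6,0]],
])

```text
time_s: 12.18
tcp_pos: [0.6521, 0.2493, 0.2582]
eef_rot: [179.9, 0.1, 3.7]
contact_force: [-0.3, -1.0, -1.0]
gripper_width: 0.0399
gripper_force: 0.0
```

```bash
python3 - <<'E'
from h import *
import pickle
s=r.get_state();print(s["tcp_pos"],s["eef_rot"],s["gripper_width"])
m={};I={}
for n in("scene","wrist","top"):
    m[n]=camera_model(n);I[n]=capture(n)
pickle.dump((I,m,s),open("pics/w6.pkl","wb"))
out=np.zeros((600,800,3),np.uint8)
out[:300,:400]=cv2.resize(I["wrist"],(400,300));out[300:,:400]=cv2.resize(I["top"],(400,300))
u,v=proj(m["scene"],[.6,.205,.17]).astype(int);a=I["scene"][v-70:v+80,u-50:u+50];out[:600,400:]=cv2.resize(a,(400,600),interpolation=cv2.INTER_CUBIC)
cv2.imwrite("pics/c6.png",out[:,:,::-1])
g=[b for b in blobs(I["scene"],(112,150,60),(128,255,255),20)];print(g)
for X in([.578,.207,.1875],[.578,.207,.205]):print(proj(m["scene"],X))
E
```

```text
[0.65206393 0.2493274  0.25824671] [1.79917105e+02 1.33595234e-01 3.69568875e+00] 0.039902226530696916
[(array([280.5, 182.6]), [278, 175, 6, 16, 80])]
[374.39323149 258.13418472]
[376.00262857 254.09298241]
```

View pics/c6.png

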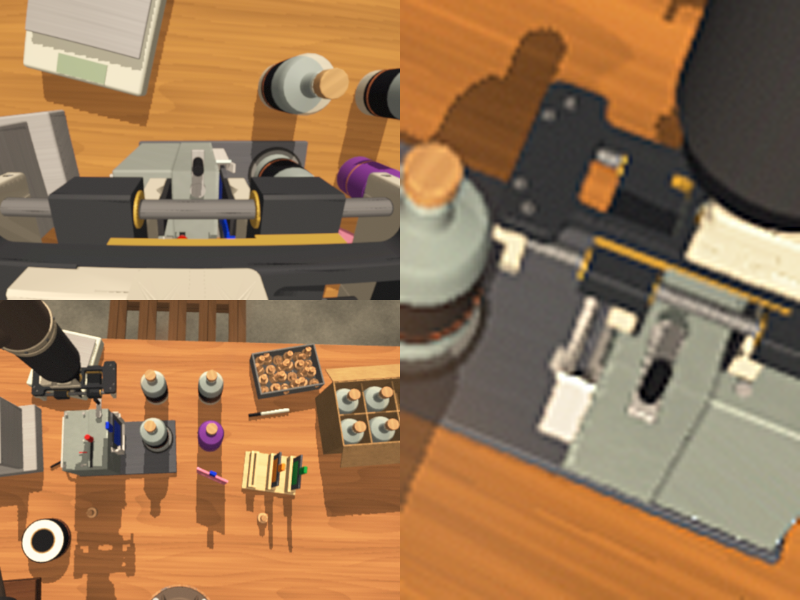

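The filter stands in the runners with the plate visible in the top view. The post is between the fingers at wrist (276,228). I'll measure it once before lowering.

```bash
python3 - <<'E'
from h import *
import pickle
I,m,s=pickle.load(open("pics/w6.pkl","rb"))
im=I["wrist"];sub=im[205:262,255:300].max(2);k=(sub<60).astype(np.uint8)
n,l,st,ce=cv2.connectedComponentsWithStats(k);print([(ce[i]+[255,205],st[i]) for i in range(1,n) if st[i][4]>15])
for v in(218,222,226,230):print(v,onz(m["wrist"],(276,v),.205))
b=blobs(I["top"],(112,120,50),(128,255,255),10);print(b)
E
```

```text
[(array([276.75438596, 233.4       ]), array([ 15,  16,  14,  25, 285], dtype=int32))]
218 [0.66715679 0.24896304 0.205     ]
222 [0.66429803 0.24877658 0.205     ]
226 [0.66141737 0.24858868 0.205     ]
230 [0.65851439 0.24839932 0.205     ]
[(array([163.7, 186.7]), [159, 169, 10, 34, 264]), (array([152.5, 177.4]), [148, 170, 10, 15, 108]), (array([297.7, 242.6]), [294, 239, 9, 8, 53])]
```

drive_tool([
  [[-0.1,-0.01,0.01,0.3,0],[-0.1,-0.01,0.01,0.5,0],[-0.1,-0.01,0.01,0.55,0],[-0.1,-0.01,0.01,0.55,0]],
])

```text
time_s: 12.82
tcp_pos: [0.6491, 0.2467, 0.1959]
eef_rot: [-180.0, -0.0, 3.7]
contact_force: [-0.0, 0.9, -0.3]
gripper_width: 0.0393
gripper_force: 0.0
```

drive_tool([
  [[-1,0,0,0,0],[-1,0,0,0,0],[-1,0,0,0,0],[-1,0,0,0,0]],
], squeeze=8)

```text
time_s: 13.32
tcp_pos: [0.6492, 0.2469, 0.1953]
eef_rot: [-180.0, -0.0, 3.7]
contact_force: [0.8, 0.5, 1.4]
gripper_width: 0.0118
gripper_force: 8.0
```

drive_tool([
  [[-1,-0.008,0.07,0,0],[-1,-0.022,0.112,0,0],[-1,-0.05,0.163,0,0],[-1,-0.085,0.206,0,0],[-1,-0.085,0.206,0,0]],
])

```text
time_s: 13.95
tcp_pos: [0.6399, 0.2205, 0.1951]
eef_rot: [180.0, 0.0, 3.7]
contact_force: [0.5, -0.2, 2.2]
gripper_width: 0.0114
gripper_force: 8.0
```

drive_tool([
  [[-1,-0.045,0.036,0,0],[-1,-0.095,0.064,0,0],[-1,-0.15,0.08,0,0],[-1,-0.207,0.086,0,0],[-1,-0.217,0.086,0,0]],
])

```text
time_s: 14.58
tcp_pos: [0.6161, 0.2101, 0.1952]
eef_rot: [-179.9, -0.2, 3.7]
contact_force: [10.4, 3.3, -4.0]
gripper_width: 0.0116
gripper_force: 8.0
```

At the stop (10 N against the push). Release, rise and turn 90° over the knob.

drive_tool([
  [[-0.1,0,0,0,0],[-0.1,0,0,0,0],[-0.1,0,0,0,0],[-0.1,0,0,0,0]],
])

```text
time_s: 15.08
tcp_pos: [0.6149, 0.2093, 0.1948]
eef_rot: [180.0, 0.0, 3.7]
contact_force: [-0.9, 1.5, 0.2]
gripper_width: 0.0389
gripper_force: 0.0
```

drive_tool([
  [[-0.1,0,0,-0.3,0],[-0.1,0,0,-0.58,0],[-0.1,-0.3,-0.2,-0.58,0],[-0.1,-0.58,-0.458,-0.58,0],[-0.1,-0.58,-0.458,-0.58,0]],
])

```text
time_s: 15.7
tcp_pos: [0.5404, 0.2612, 0.2652]
eef_rot: [-180.0, -0.0, 3.9]
contact_force: [0.3, -0.6, -0.5]
gripper_width: 0.0394
gripper_force: 0.0
```

drive_tool([
  [[-0.1,0,0,0,0.029],[-0.1,0,0,0,0.058],[-0.1,0,0,0,0.087],[-0.1,0,0,0,0.116],[-0.1,0,0,0,0.125]],
])

```text
time_s: 16.32
tcp_pos: [0.5426, 0.2594, 0.2644]
eef_rot: [180.0, -0.0, -41.5]
contact_force: [0.1, -0.4, -0.2]
gripper_width: 0.0397
gripper_force: 0.0
```

drive_tool([
  [[-0.1,0,0,0,0.029],[-0.1,0,0,0,0.058],[-0.1,0,0,0,0.087],[-0.1,0,0,0,0.116],[-0.1,0,0,0,0.125]],
])

```text
time_s: 16.95
tcp_pos: [0.5426, 0.2594, 0.2644]
eef_rot: [180.0, -0.0, -86.5]
contact_force: [0.5, -0.0, -0.2]
gripper_width: 0.0397
gripper_force: 0.0
```

```bash
python3 - <<'E'
from h import *
import pickle
s=r.get_state();print(s["tcp_pos"],s["eef_rot"],s["gripper_width"],s["joints"].round(1))
m={};I={}
for n in("scene","wrist","top"):
    m[n]=camera_model(n);I[n]=capture(n)
pickle.dump((I,m,s),open("pics/w7.pkl","wb"))
b=blobs(I["wrist"],(0,200,100),(5,255,255),20);print(b)
for q in b:print(onz(m["wrist"],q[0],.195))
out=np.zeros((600,800,3),np.uint8)
out[:300,:400]=cv2.resize(I["wrist"],(400,300));out[300:,:400]=cv2.resize(I["top"][100:250,50:250],(400,300))
u,v=proj(m["scene"],[.6,.205,.17]).astype(int);a=I["scene"][v-70:v+80,u-50:u+50];out[:600,400:]=cv2.resize(a,(400,600),interpolation=cv2.INTER_CUBIC)
cv2.imwrite("pics/c7.png",out[:,:,::-1])
E
```

```text
[0.54260382 0.25935681 0.26439235] [ 1.79983782e+02 -2.32906948e-02 -8.65333908e+01] 0.039740973216131 [ 44.1  12.8  -6.7   0.  -70.6 -40.7]
[(array([275.5, 230.7]), [266, 217, 20, 29, 476])]
[0.54358003 0.25843231 0.195     ]
```

View pics/c7.png

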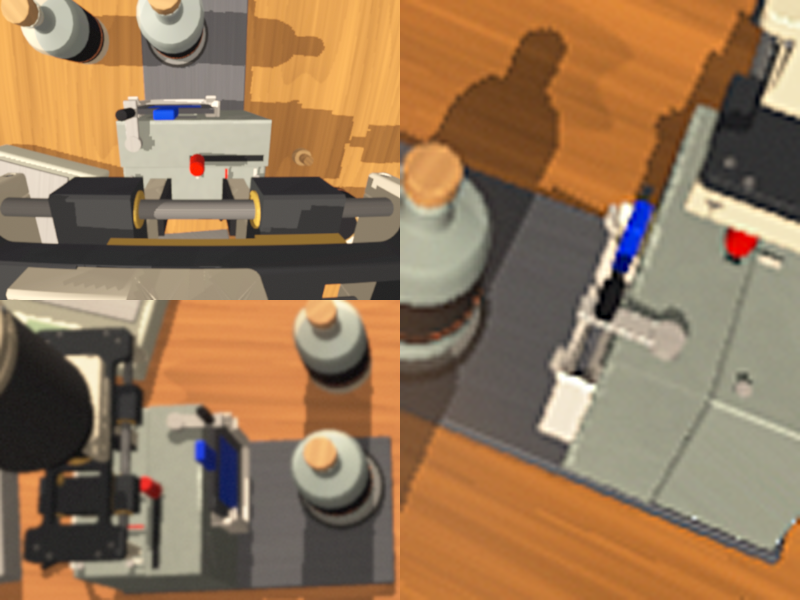

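The catch bar lies across the filter's top edge (post at wrist (175,160)) and the knob is between the fingers at (276,231). Quick angle check before the knob.

```bash
python3 - <<'E'
from h import *
import pickle
I,m,s=pickle.load(open("pics/w7.pkl","rb"))
im=I["wrist"];k=(im[145:190,155:205].max(2)<50).astype(np.uint8)
n,l,st,ce=cv2.connectedComponentsWithStats(k);print([(ce[i]+[155,145],st[i]) for i in range(1,n) if st[i][4]>15])
for q in blobs(im,(112,150,60),(128,255,255),20):print(q)
p=tri([m["wrist"],m["scene"]],[(172,159),(0,0)]) if 0 else None
for z in(.19,.205):print(z,onz(m["wrist"],(172.5,160),z),"hinge",onz(m["wrist"],(185,203),.172))
for n_ in("scene",):
  print("proj expected post top/hinge", proj(m["wrist"],[.6173,.2106,.205]),proj(m["wrist"],[.6173,.2106,.177]),proj(m["wrist"],[.615,.2455,.172]),"grip top/mid",proj(m["wrist"],[.578,.207,.21]),proj(m["wrist"],[.578,.207,.1875]))
E
```

```text
[(array([180.79136691, 157.88489209]), array([ 18,   7,  16,  14, 139], dtype=int32))]
(array([237.4, 153.8]), [210, 148, 71, 20, 447])
0.19 [0.62099549 0.21087551 0.19      ] hinge [0.6176788  0.24692294 0.172     ]
0.205 [0.61604576 0.20921224 0.205     ] hinge [0.6176788  0.24692294 0.172     ]
proj expected post top/hinge [170.71239786 161.97268533] [182.80698286 158.28911087] [188.25518585 201.47552676] grip top/mid [227.70061555 160.48311946] [232.3686858  157.54229249]
```

drive_tool([
  [[-0.1,0,0,0.3,0],[-0.1,0,0,0.55,0],[-0.1,0,0,0.6,0],[-0.1,0,0,0.6,0]],
])

```text
time_s: 17.6
tcp_pos: [0.5426, 0.2599, 0.193]
eef_rot: [-180.0, -0.0, -86.3]
contact_force: [-0.5, 0.6, -0.0]
gripper_width: 0.0392
gripper_force: 0.0
```

drive_tool([
  [[-1,0,0,0,0],[-1,0,0,0,0],[-1,0,0,0,0],[-1,0,0,0,0]],
], squeeze=40)

```text
time_s: 18.1
tcp_pos: [0.5424, 0.26, 0.1932]
eef_rot: [-179.9, 0.0, -86.3]
contact_force: [-0.3, -0.3, 2.8]
gripper_width: 0.0151
gripper_force: 40.0
```

drive_tool([
  [[-1,0,0.06,0,0],[-1,0,0.12,0,0],[-1,0,0.19,0,0],[-1,0,0.25,0,0],[-1,0,0.292,0,0]],
])

```text
time_s: 18.73
tcp_pos: [0.508, 0.2578, 0.1933]
eef_rot: [-179.8, 0.0, -86.3]
contact_force: [8.4, -1.2, -0.7]
gripper_width: 0.015
gripper_force: 40.0
```

drive_tool([
  [[-1,0,0,0,0],[-1,0,0,0,0]],
])

```text
time_s: 18.98
tcp_pos: [0.5081, 0.2578, 0.1933]
eef_rot: [-179.8, 0.0, -86.3]
contact_force: [7.1, -1.4, -1.5]
gripper_width: 0.0148
gripper_force: 40.0
```

```bash
python3 - <<'E'
from h import *
import pickle
s=r.get_state();print(s["tcp_pos"],s["eef_rot"],s["gripper_width"],s["contact_force"])
a=np.radians(93.7);Y=np.array([-np.sin(a),np.cos(a)]);print("travel",(s["tcp_pos"][:2]-[.5425,.26])@Y)
m={};I={}
for n in("scene","wrist","top"):
    m[n]=camera_model(n);I[n]=capture(n)
pickle.dump((I,m,s),open("pics/w8.pkl","wb"))
for n in I:print(n,blobs(I[n],(0,190,100),(6,255,255),6))
out=np.zeros((600,800,3),np.uint8)
w=I["wrist"][150:300,190:390];out[:300,:400]=cv2.resize(w,(400,300),interpolation=cv2.INTER_CUBIC)
out[300:,:400]=cv2.resize(I["top"][130:280,60:260],(400,300))
out[:300,400:]=cv2.resize(I["scene"][200:320,340:500],(400,300),interpolation=cv2.INTER_CUBIC);out[300:,400:]=cv2.resize(I["wrist"],(400,300))
cv2.imwrite("pics/c8.png",out[:,:,::-1])
E
```

```text
[0.50813131 0.25784363 0.19325019] [-1.79839355e+02  3.88075204e-02 -8.62726916e+01] 0.014830046913523914 [ 7.13457238 -1.37709001 -1.51365284]
travel 0.03443621273811898
scene [(array([251.2,  32.2]), [243, 29, 17, 8, 68])]
wrist [(array([275.3, 264. ]), [261, 247, 30, 32, 809])]
top []
```

View pics/c8.png

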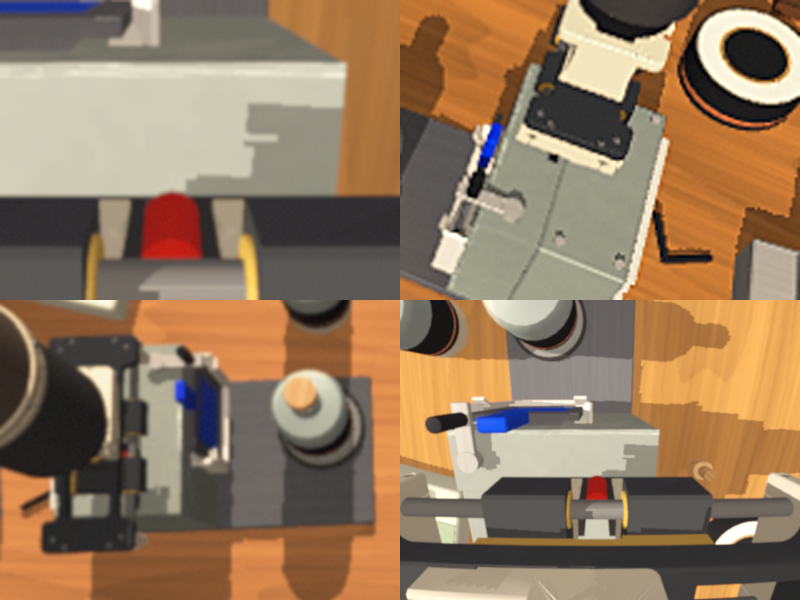

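The knob is held between the fingers (wrist (275,264)) with the catch still across the filter. The TCP has travelled 34.4 mm, lies within 1 mm of the red mark along the slot, and the 7–8 N spring pull fits half travel. Handing in.

```bash
python3 -c "
from plant import job
print(job.close_job())"
```

```text
the job is handed in; nothing more can be done
None
```

The job is handed in: the blue filter is fully home in the runners, the catch is turned to its stop across the filter's top edge, and the fingers were holding the shutter knob at the red half-travel mark (about 34–35 mm). No verdict came back.

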